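# Dock a tray carrier on the tube mixer's locating pins and latch it

## Robot

A 6-joint arm with a two-finger parallel gripper is mounted at the origin on the work surface; the furniture and walls round the work are solid. World frame = base frame: x ahead of the robot, y to its left, z up, the work surface at z = 0. Lengths are in mm, angles in rad, forces in N, time in s.
With the tool pointing down it reaches from about 300 to 775 mm from the base axis. Payload 14.6 kg.
Tool frame: the origin (TCP) lies at the very end of the fingers, on their centre line; the grasp point (between the pads) lies 19 mm behind it; z points along the fingers, y is the line along which they close (so a half turn about z gives the same grasp; the last joint's range is limited). The gripper opens to 94 mm and grips with 3 to 60 N. Pads are 16 mm wide; open, the fingers measure 119 mm over their backs; the gripper's body (75 mm by 177 mm) begins 78 mm behind the grasp point.
Start: joints at [-1.407, 0.3, 1.521, -0, 1.321, -0.067], TCP at [125.81, -535.407, 205.446] pointing down, gripper open.
Joint ranges: [-3.03, 3.03], [-0.79, 2.21], [0.23, 2.52], [-1.04, 4.18], [0, 3.07], [-2.55, 2.55]. Speed limits (rad/s): [2.22, 2.22, 2.57, 3.14, 3.14, 3.14].

## Interface

Orientations are given as [roll, pitch, yaw] about the fixed x, y, z axes, in that order (R = Rz(yaw) Ry(pitch) Rx(roll)).
In Python, from cell import manip, eyes, ticket gives the robot as it stands. The module is installed in compiled form; this text tells all that it offers.
- The arm moves only by the tool arm_command, never from a script. Its argument "plan" is a list of rows, each a list of 5 numbers: the opening, from -1 (shut) to 1 (fully open), then the shift along the tool's x, y, z in m, then the turn about the tool's z in rad. In form: [[jaw, dx, dy, dz, roll], ...]. A call has 1 to 20 rows; each row shifts and turns the commanded pose from where the row before left it, along the tool's axes as they then stand; what a row does not reach is not made up. A row lasts 1/8 s, in which the tool goes at most 62.5 mm and 10.7 degrees, less where a joint would pass 70% of its speed; a pose out of reach is approached as far as the arm can. A call is refused whole if a number of a shift passes 0.0625 or a number of a turn 0.188, either way. A call with a gripper value outside its range is refused whole. The fingers move at their own pace and stop on an object; "newtons" is the grip in N (left out, the last holds). Time passes only in rows, so rows that do not move let the fingers close. It gives the time, the measured TCP pose, the force, the opening and the grip force at its end, in the units of the state.
- manip.read_state(): the state, without advancing time (a new reading comes with each control period).
- eyes.camera(name): name is "scene" or "top" or "wrist"; returns a dict with "img" (420x560x3 uint8, blue, green, red), "z_map" (420x560 float32, mm along the optical axis (not along the pixel's ray), 0 where there is no reading), "fx", "fy", "cx", "cy" (pixels), "eye" and "orientation" of the camera in the world. Camera axes: x right, y down, z forward; pixel columns grow to the right and rows downward; lengths in mm; the calibration is good to about 2 mm. A picture is of the moment at which its call begins.
- ticket.sign_off(): hands the job in; it is judged then, once.
The state is a dict: "clock": time; "joints": joint angles; "qd": joint speeds; "effort": joint torques, N m; "eef_pos": TCP position; "eef_rot": TCP orientation; "wrist_force": force on the tool from outside, world axes, zero at the start; "moment": the same for the moment, N m; "finger_gap": finger opening in mm; "finger_force": force on a finger pad.
Only numpy, scipy, OpenCV 4.12 (cv2) and the standard library are available. Lean on these libraries where they do the work, as an engineer would, in place of code of your own. Each camera call takes 0.05 s, during which the arm holds its last target. There are 200 camera calls.

## Task

The carrier plate on the white tube mixer was put down short of its place and is propped up on the mixer's two locating pins. Without picking it up, slowly nudge it along between the guide rails from its overhanging end until its two holes drop over the pins and it lies flat on the deck; then push the small latch fully in over the plate's edge. Leave the other things where they stand.

Things in the scene. Friction and masses are not known exactly. Their poses are not given: they have to be found in the camera images.
- mixer: White tube mixer, fixed, 180 (x) x 170 (y) x 62 mm high; origin under its centre, control panel on -x. Top: flat grey deck, 62 mm above the table. Two guide rails along y, 16 mm above the deck, inner faces at x = -63 and +63 mm, leave the plate 3 mm of play each side. The plate overhangs the -y end, with open air down to the table there; the latch is at the +y end
- carrier: Loose aluminium plate, 120 (x) x 150 (y) x 8 mm, 0.25 kg, four 10 mm high corner brackets on top; origin under its centre, axes like the mixer's. Starts 14 to 30 mm short of its seat (to mixer -y), +y end propped on the pins, tilted 5 to 6 degrees. Push it along mixer +y; it drops by itself over the pins, which then stop it. Seated: origin at mixer x 0, y -20, z 62 mm, 2 to 3 mm play
- push_end (a point): Middle of the plate's overhanging -y end face (120 mm wide, 8 mm high); push here towards mixer +y (it drags with 2 to 9 N while propped up). Starts at mixer y -109 to -125 mm, about 63 mm above the table; seated, at mixer x 0, y -95, z 66 mm, still 10 mm out over the mixer's -y edge
- hole_near (a point): Centre, on the plate's underside, of its through hole (16 mm diameter) at plate x -42, y +40 mm
- hole_far (a point): Centre, on the plate's underside, of its through hole (16 mm diameter) at plate x +42, y +40 mm
- pin_near (a point): Foot, at deck level, of the steel pin at mixer x -42, y +20 mm, which belongs in hole_near; 10 mm diameter, 10 mm high, with a domed tip
- pin_far (a point): Foot, at deck level, of the like pin at mixer x +42, y +20 mm, which belongs in hole_far
- latch (a joint): Slide latch at the mixer's +y end, m: 0 pulled back, 0.020 fully in (starts 0 to 0.004); moves towards mixer -y, stays where it is left, 1.5 N of friction. Its steel tongue (28 mm wide, 4 mm thick, underside 10 mm above the deck) then reaches 9 mm over the seated plate's edge; it cannot pass over a plate still propped up
- latch_knob (a point): On the axis of the latch's upright grey round knob, 16 mm diameter, standing free from 14 to 39 mm above the deck (this point: 30 mm above it). At joint 0 it is at mixer x 0, y +84 mm. Push it towards mixer -y from its +y side, where beyond the deck's edge (y +85) is open air. Two cheeks beside it are 16 mm high above the deck
- cup_red: Specimen cup with red lid, 66 mm wide, 75 mm high, behind the mixer; leave alone. Origin under its centre
- spray: Small spray bottle, 43 mm wide, 129 mm high, behind the mixer; leave alone. Origin under its centre
- amber_bottle: Small amber bottle, 37 mm wide, 84 mm high, behind the mixer; leave alone. Origin under its centre
- kit: Small flat carton, 62 x 112 x 21 mm, in front of the mixer; leave alone. Origin under its centre

How it is judged:
By the outcome, as a careful person would: the job done as asked, in the order asked, and still so for the second after the job is handed in, with the robot touching nothing.
It also fails if it takes over 48 s, if anything falls off the work surface, if the arm or the gripper's body presses on something with over 40 N, if the wrist force passes 120 N, or if a joint passes its speed limit or range.

## Working session

There is one attempt and no reset: what is moved stays moved. The work goes in short steps, Python scripts to look and compute and a tool call to move; the robot and the scene stay as the last step left them, time stands still between calls to the robot, and variables do not carry over. Pictures are saved under pics/ and viewed, at most 10 in all, crops included, and the job is handed in when it is done.

Besides the shell and the picture viewer there is one more tool, called as name(argument=value, ...), one argument or row to a line, values as JSON. arm_command: Moves the arm, as the interface text tells. Its arguments: {"type":"object","properties":{"plan":{"type":"array"},"newtons":{"type":"number"}},"required":["plan"]}

```bash
mkdir -p pics; cat > h.py <<'E'
import numpy as np, cv2
from cell import manip, eyes, ticket
from scipy.spatial.transform import Rotation as R
def rot(o):
    o=np.array(o,float)
    if o.shape==(3,3): return o
    return R.from_euler('xyz',o).as_matrix() if o.size==3 else R.from_quat(o).as_matrix()
def pts(c):
    z=c['z_map']; v,u=np.mgrid[0:z.shape[0],0:z.shape[1]]
    p=np.stack([(u-c['cx'])/c['fx']*z,(v-c['cy'])/c['fy']*z,z],-1)
    return p@rot(c['orientation']).T+np.array(c['eye'])
E
python3 - <<'E'
from h import *
s=manip.read_state();print(s)
for n in('scene','top'):
    c=eyes.camera(n);cv2.imwrite(f'pics/{n}.png',c['img']);np.save(n+'.npy',pts(c));print(n,c['eye'],c['orientation'],c['fx'],c['cx'],c['cy'])
E
```

```text
{'clock': 0.0, 'joints': array([-1.40662266e+00,  3.00454970e-01,  1.52163380e+00, -1.29143777e-05,
        1.32069930e+00, -6.65973502e-02]), 'qd': array([ 0.00036893, -0.00140063,  0.0001883 , -0.0009465 , -0.00074759,
       -0.00020814]), 'effort': array([ 9.45769862e-04, -5.31805694e+01, -3.52739239e+01,  7.08472123e-02,
        2.44538515e-02, -1.03886248e-04]), 'eef_pos': array([ 125.74905047, -535.13888398,  204.87288014]), 'eef_rot': array([-3.14039905e+00, -6.70720451e-05,  2.30774183e-01]), 'wrist_force': array([-0.0185556 ,  0.13437232, -1.13553383]), 'moment': array([ 0.00022554, -0.06270491, -0.03067012]), 'finger_force': 0.0, 'finger_gap': 94.1473340818146}
scene [188.59480278 605.97007342 553.79309603] [-2.15863715 -0.02112837 -2.52730792] 469.78632285475436 282.6903943743879 207.79572407285715
top [468.11222336   8.2303254  909.5909545 ] [-3.02227449 -0.00588823 -1.58479764] 410.1504031421014 275.8559269205331 212.2454288853077
```

View pics/scene.png

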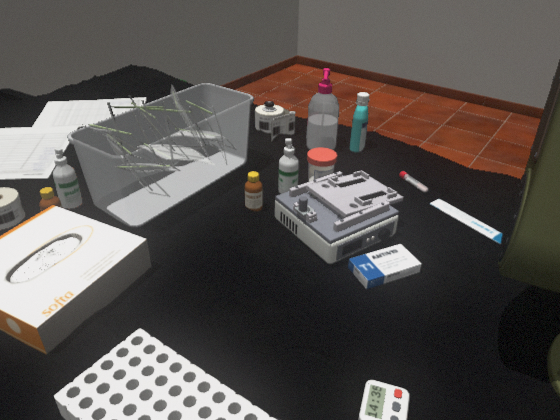

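View pics/top.png

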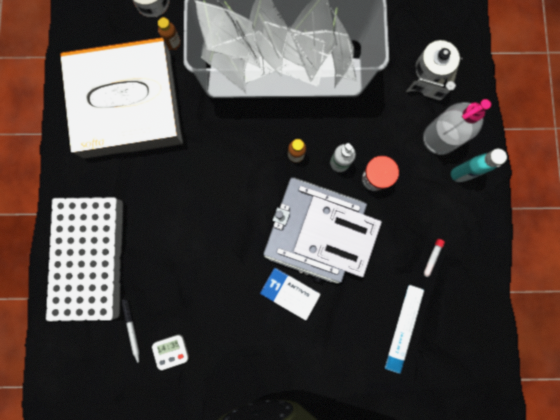

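The scene view shows the mixer at about (335,215) with its latch knob at (303,205). The kit carton is in front of it and the cup, spray and amber bottle are behind. The top view shows the mixer at about (320,230): knob on the left at (281,215), overhanging plate end on the right between (382,238) and (362,277), panel side towards the robot.

```bash
python3 - <<'E'
from h import *
P=np.load('top.npy'); img=cv2.imread('pics/top.png')
roi=np.zeros(P.shape[:2],bool);roi[170:292,255:395]=1
Z=P[...,2]
def rect(m,n):
    q=P[m][:,:2].astype(np.float32); r=cv2.minAreaRect(q);print(n,len(q),r,np.median(P[m][:,2]));print(cv2.boxPoints(r).round(1).tolist())
def big(m):
    k,l,st,_=cv2.connectedComponentsWithStats(m.astype(np.uint8));i=1+st[1:,4].argmax();return l==i
m=big(roi&(Z>50)&(Z<115)); rect(m,'mixer+plate')
for lo,hi in((56,66),(72,76),(76,81),(81,87),(90,110)):
    mm=roi&(Z>lo)&(Z<hi);print(lo,hi,mm.sum())
k=roi&(Z>93)&(Z<108);print('knob',P[k].mean(0),k.sum())
# two scene view corroboration: knob
S=np.load('scene.npy');q=np.zeros(S.shape[:2],bool);q[165:260,270:405]=1
k=q&(S[...,2]>93)&(S[...,2]<108)&(S[...,1]<60);print('knob scene',np.median(S[k],0),k.sum())
big_=cv2.resize(img[165:295,250:400],None,fx=5,fy=4.5,interpolation=cv2.INTER_CUBIC)
cv2.imwrite('pics/crop.png',big_)
E
```

```text
mixer+plate 7992 ((527.4154052734375, -93.79441833496094), (211.1206817626953, 180.56468200683594), 69.37594604492188) 71.27800281917905
[[405.70001220703125, -160.8000030517578], [574.7000122070312, -224.39999389648438], [649.0999755859375, -26.799999237060547], [480.1000061035156, 36.79999923706055]]
56 66 2732
72 76 1644
76 81 2193
81 87 315
90 110 53
knob [560.9854581   -3.45279261 100.83370029] 51
knob scene [560.29251997   0.63771954 100.59054991] 63
```

View pics/crop.png

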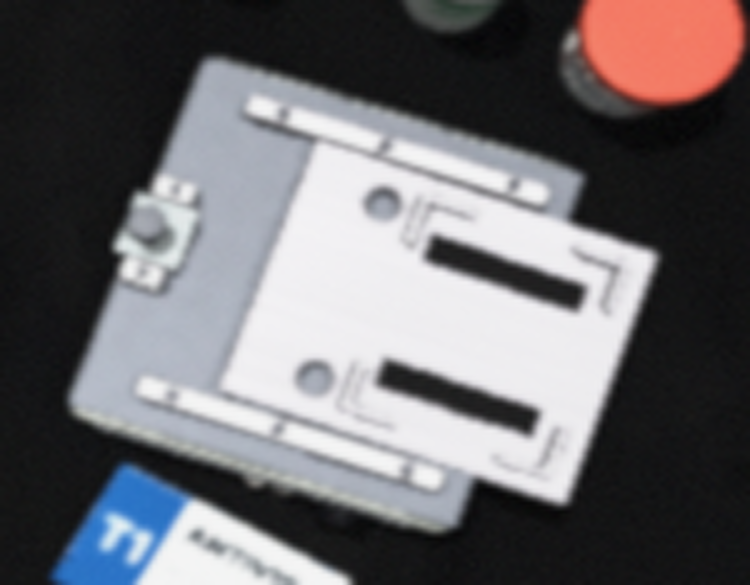

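The mixer has yaw ≈ -0.36 and origin ≈ (532,-80). In the crop the knob is at (150,222) and the plate end runs from (655,255) to (570,500). First I'll turn the tool, then go above the open air beyond the overhang.

arm_command(
  plan=[
    [0,0,0,0,-0.163],
    [0,0,0,0,-0.163],
    [0,0,0,0,-0.163],
    [0,0,0,0,-0.163],
    [0,0,0,0,-0.163],
    [0,0,0,0,-0.163],
    [0,0.0356,0.0183,0,0],
    [0,0.0356,0.0183,0,0],
    [0,0.0356,0.0183,0,0],
    [0,0.0356,0.0183,0,0],
    [0,0.0356,0.0183,0,0],
    [0,0.0356,0.0183,0,0],
    [0,0.0356,0.0183,0,0],
    [0,0.0356,0.0183,0,0],
    [0,0.0356,0.0183,0,0],
    [0,0.0356,0.0183,0,0],
    [0,0.0356,0.0183,0,0],
    [0,0.0356,0.0183,0,0],
    [0,0,0,0,0],
  ],
)

```text
clock: 2.48
eef_pos: [483.5, -212.1, 204.9]
eef_rot: [-3.141, -0.0, 1.212]
wrist_force: [-0.4, 0.5, -1.1]
finger_gap: 46.7
finger_force: 0.0
```

```bash
python3 - <<'E'
from h import *
s=manip.read_state();print(s['clock'],s['eef_pos'],s['eef_rot'],s['finger_gap'],s['wrist_force'])
c=eyes.camera('wrist');cv2.imwrite('pics/w1.png',c['img']);P=pts(c);np.save('w1.npy',P)
print(c['eye'],c['orientation'])
E
```

```text
2.475 [ 483.52670231 -212.06803368  204.93054722] [-3.14083757e+00 -2.64107188e-04  1.21158186e+00] 46.71332994308492 [-0.37254259  0.52161192 -1.07208795]
[ 508.99671316 -144.84322844  384.23998482] [ 2.89270730e+00  1.28343914e-03 -3.58533006e-01]
```

View pics/w1.png

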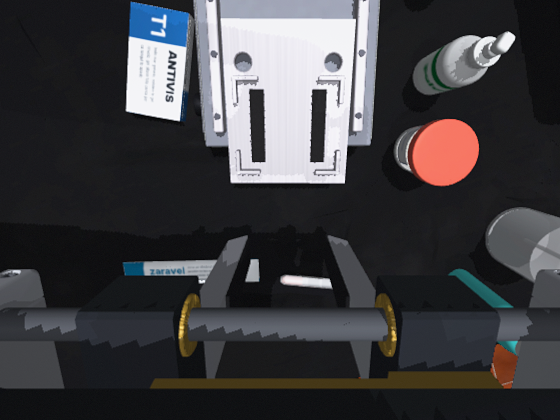

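The wrist view shows the plate end from (231,184) to (346,183), holes at (243,61) and (333,61), and rails at x≈216 and 362. The tool is well aligned with all of them.

```bash
python3 - <<'E'
from h import *
P=np.load('w1.npy');s=manip.read_state();t=s['eef_pos'];y=1.2116
ux=np.array([np.cos(y),np.sin(y),0]);uy=np.array([np.sin(y),-np.cos(y),0])
def f(u,v):
    p=P[v,u];d=p-t;return (u,v,(d@ux).round(1),(d@uy).round(1),p[2].round(1))
for q in [(240,181),(288,181),(338,181),(234,178),(342,178),(230,60),(346,60),(216,60),(362,60),(216,110),(362,110),(213,140),(370,140),(246,130),(330,130)]:print(*f(*q))
e=eval
E
```

```text
240 181 23.7 -49.4 66.7
288 181 23.7 1.2 66.7
338 181 73.1 0.7 384.2
234 178 27.1 -55.3 68.5
342 178 27.1 57.7 68.0
230 60 138.4 -52.9 76.7
346 60 138.2 54.6 77.9
216 60 138.0 -65.4 78.9
362 60 137.9 69.1 79.4
216 110 94.1 -68.0 78.4
362 110 94.3 72.2 77.3
213 140 65.7 -76.4 62.3
370 140 65.8 85.9 61.8
246 130 75.6 -40.9 70.7
330 130 75.7 42.8 72.5
```

arm_command(
  plan=[
    [0,0,0.0015,0.04,0],
    [0,0,0,0.04,0],
    [0,0,0,0.04,0],
    [0,0,0,0.033,0],
    [0,0.004,0,0,0],
    [0,0.003,0,0,0],
    [0,0.002,0,0,0],
    [0,0.002,0,0,0],
    [0,0.002,0,0,0],
    [0,0.002,0,0,0],
    [0,0,0,0,0],
  ],
)

```text
clock: 3.9
eef_pos: [489.4, -200.3, 52.7]
eef_rot: [3.141, 0.0, 1.209]
wrist_force: [-0.1, -3.1, 1.1]
finger_gap: 47.2
finger_force: 1.3
```

```bash
cat > look.py <<'E'
import sys
from h import *
s=manip.read_state();print(s['clock'],s['eef_pos'].round(1),s['wrist_force'].round(1))
c=eyes.camera('wrist');P=pts(c);t=s['eef_pos'];y=1.2116
ux=np.array([np.cos(y),np.sin(y),0]);uy=np.array([np.sin(y),-np.cos(y),0]);d=P-t
a=d@ux;b=d@uy+0
Z=P[...,2]
# plate surface profile between brackets, lateral +-12
m=(abs(b)<12)&(Z>56)&(Z<90)&(a>2)
for lo in range(0,190,10):
    k=m&(a>=lo)&(a<lo+10)
    if k.sum()>20:print(lo,np.median(Z[k]).round(1),end=' | ')
print()
if len(sys.argv)>1: cv2.imwrite('pics/'+sys.argv[1],c['img'])
E
python3 look.py
```

```text
3.9 [ 489.4 -200.3   52.7] [-0.1 -3.1  1.1]
10 67.0 | 20 68.0 | 30 69.0 | 40 69.9 | 50 70.8 | 60 71.8 | 70 72.8 | 80 73.8 | 90 74.8 | 100 75.7 | 110 76.7 | 120 77.7 |
```

Contact is made, at about 3 N. Now the slow nudge.

arm_command(
  plan=[
    [0,0.0015,0,0,0],
    [0,0.0015,0,0,0],
    [0,0.0015,0,0,0],
    [0,0.0015,0,0,0],
    [0,0.0015,0,0,0],
    [0,0.0015,0,0,0],
    [0,0.0015,0,0,0],
    [0,0.0015,0,0,0],
    [0,0.0015,0,0,0],
    [0,0.0015,0,0,0],
    [0,0.0015,0,0,0],
    [0,0.0015,0,0,0],
  ],
)

```text
clock: 5.45
eef_pos: [495.6, -183.1, 52.3]
eef_rot: [-3.141, -0.0, 1.209]
wrist_force: [-1.1, -2.7, 1.3]
finger_gap: 46.8
finger_force: 1.3
```

```bash
python3 look.py
```

```text
5.45 [ 495.6 -183.1   52.3] [-1.1 -2.7  1.3]
10 68.8 | 20 69.7 | 30 70.6 | 40 71.5 | 50 72.4 | 60 73.2 | 70 74.2 | 80 75.1 | 90 76.0 | 100 76.9 | 110 77.8 | 120 78.6 |
```

arm_command(
  plan=[
    [0,0.001,0,0,0],
    [0,0.001,0,0,0],
    [0,0.001,0,0,0],
    [0,0.001,0,0,0],
    [0,0.001,0,0,0],
    [0,0.001,0,0,0],
    [0,0,0,0,0],
  ],
)

```text
clock: 6.38
eef_pos: [497.8, -177.6, 52.5]
eef_rot: [3.142, -0.0, 1.209]
wrist_force: [-0.6, -0.2, -0.7]
finger_gap: 47.1
finger_force: 0.0
```

```bash
python3 look.py
```

```text
6.375 [ 497.8 -177.6   52.5] [-0.6 -0.2 -0.7]
10 70.0 | 20 70.0 | 30 70.0 | 40 70.0 | 50 70.0 | 60 70.0 | 70 70.0 | 80 70.0 | 90 70.1 | 100 70.1 | 110 70.1 | 120 70.1 | 130 70.1 |
```

The plate is flat at 70 mm all along. I'll back off, lift, close the fingers and stop short of the knob to look.

arm_command(
  plan=[
    [0,-0.006,0,0,0],
    [0,-0.008,0,0,0],
    [-1,0,0,-0.04,0],
    [-1,0,0,-0.05,0],
    [-1,0,0,-0.05,0],
    [-1,0,0,-0.02,0],
    [-1,0.03,0,0,0],
    [-1,0.03,0,0,0],
    [-1,0.03,0,0,0],
    [-1,0,0,0,0],
    [-1,0,0,0,0],
  ],
)

```text
clock: 7.8
eef_pos: [524.3, -107.4, 212.4]
eef_rot: [-3.142, 0.0, 1.209]
wrist_force: [-0.3, -0.4, 0.0]
finger_gap: 0.4
finger_force: 0.0
```

```bash
python3 look.py w2.png; python3 - <<'E'
from h import *
s=manip.read_state();t=s['eef_pos'];y=1.2116
ux=np.array([np.cos(y),np.sin(y),0]);uy=np.array([np.sin(y),-np.cos(y),0])
P=pts(eyes.camera('wrist'));d=P-t;a=d@ux;b=d@uy
k=(P[...,2]>95)&(P[...,2]<108)&(abs(b)<30)&(a>60)&(a<150)
print('knob a,b',np.median(a[k]),np.median(b[k]),a[k].min(),a[k].max(),k.sum())
for bb in(-50,-25,0,25,50):
    m=(abs(b-bb)<5)&(P[...,2]<74)&(P[...,2]>60);
    for lo in range(-20,90,20):
        q=m&(a>=lo)&(a<lo+20)
        if q.sum()>20:print(bb,lo,np.median(P[q][:,2]).round(1),end=' | ')
E
```

```text
7.8 [ 524.3 -107.4  212.4] [-0.3 -0.4  0. ]
0 69.9 | 10 69.9 | 20 70.0 | 30 69.9 | 40 69.9 | 50 69.9 | 60 70.1 | 70 70.1 | 80 69.3 | 90 75.4 | 100 75.9 | 110 75.8 | 
knob a,b 110.68213147427977 -1.665945180550583 103.20903237511985 118.37896614202613 257
-50 -20 70.0 | -50 0 70.0 | -50 20 70.1 | -50 40 69.7 | -50 60 69.9 | -50 80 62.5 | -25 -20 70.6 | -25 0 70.6 | -25 20 70.2 | -25 40 70.0 | -25 60 70.0 | -25 80 62.8 | 0 -20 69.9 | 0 0 70.0 | 0 20 70.0 | 0 40 70.1 | 0 60 70.0 | 0 80 62.9 | 25 -20 70.6 | 25 0 70.8 | 25 20 70.2 | 25 40 70.0 | 25 60 69.9 | 25 80 62.8 | 50 -20 69.9 | 50 0 69.7 | 50 20 70.0 | 50 40 69.8 | 50 60 69.9 | 50 80 62.4 |
```

View pics/w2.png

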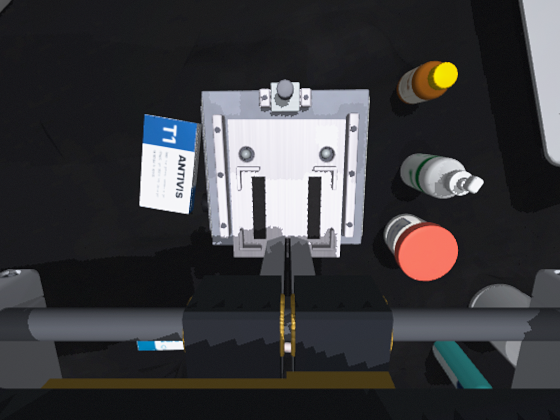

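The picture shows the plate lying flat with pins visible in both holes, at (247,154) and (327,154), and the knob at (285,90). Next I go past the knob and down in the open air beyond it.

arm_command(
  plan=[
    [-1,0.047,-0.0017,0,0],
    [-1,0.047,0,0,0],
    [-1,0.047,0,0,0],
    [-1,0,0,0,0],
    [-1,0,0,0.04,0],
    [-1,0,0,0.04,0],
    [-1,0,0,0.03,0],
    [-1,0,0,0.018,0],
    [-1,-0.004,0,0,0],
    [-1,-0.004,0,0,0],
    [-1,-0.003,0,0,0],
    [-1,-0.002,0,0,0],
    [-1,-0.002,0,0,0],
    [-1,-0.002,0,0,0],
    [-1,-0.002,0,0,0],
    [-1,0,0,0,0],
  ],
)

```text
clock: 9.9
eef_pos: [566.2, 7.9, 84.5]
eef_rot: [-3.142, 0.0, 1.209]
wrist_force: [0.7, 0.6, 0.5]
finger_gap: 0.5
finger_force: 0.2
```

arm_command(
  plan=[
    [-1,-0.002,0,0,0],
    [-1,-0.002,0,0,0],
    [-1,-0.002,0,0,0],
    [-1,-0.002,0,0,0],
    [-1,-0.002,0,0,0],
    [-1,-0.002,0,0,0],
    [-1,-0.001,0,0,0],
    [-1,0,0,0,0],
  ],
)

```text
clock: 10.9
eef_pos: [562.0, -3.3, 84.6]
eef_rot: [3.141, -0.002, 1.209]
wrist_force: [4.3, 7.7, -0.6]
finger_gap: 0.3
finger_force: 4.2
```

arm_command(
  plan=[
    [-1,-0.0007,0,0,0],
    [-1,-0.0007,0,0,0],
    [-1,0,0,0,0],
    [-1,0,0,0,0],
  ],
)

```text
clock: 11.4
eef_pos: [561.9, -3.6, 84.7]
eef_rot: [3.141, -0.003, 1.209]
wrist_force: [7.6, 15.1, -0.8]
finger_gap: 0.6
finger_force: 8.0
```

```bash
python3 - <<'E'
from h import *
c=eyes.camera('scene');cv2.imwrite('pics/s2.png',cv2.resize(c['img'][155:275,265:425],None,fx=5,fy=5,interpolation=cv2.INTER_CUBIC))
E
```

```text
(no output)
```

View pics/s2.png

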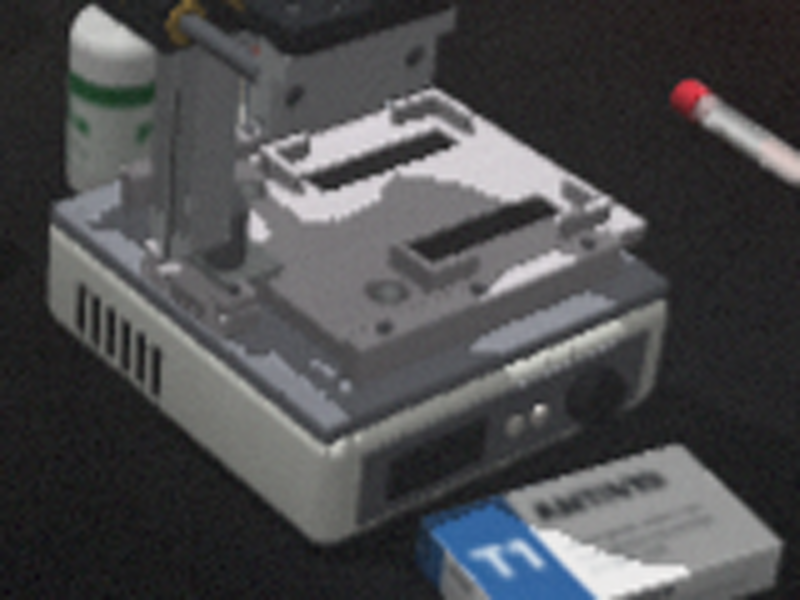

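The view shows the tongue lying over the plate's edge near (255,270), and the force (17 N with no motion) says it is against its stop. I'll back off, lift and return to the lookout to check.

arm_command(
  plan=[
    [-1,0.005,0,0,0],
    [-1,0.012,0,0,0],
    [-1,0.014,0,0,0],
    [-1,0,0,-0.04,0],
    [-1,0,0,-0.045,0],
    [-1,0,0,-0.043,0],
    [-1,0,0,0,0],
    [-1,-0.047,0,0,0],
    [-1,-0.047,0,0,0],
    [-1,-0.047,0,0,0],
    [-1,0,0,0,0],
    [-1,0,0,0,0],
  ],
)

```text
clock: 12.95
eef_pos: [522.2, -107.7, 211.8]
eef_rot: [-3.141, -0.0, 1.209]
wrist_force: [-0.8, -0.4, 0.9]
finger_gap: 0.2
finger_force: 0.0
```

```bash
python3 - <<'E'
from h import *
s=manip.read_state();t=np.array([524.3,-107.4,212.4]);y=1.2116;print(s['eef_pos'],s['wrist_force'])
ux=np.array([np.cos(y),np.sin(y),0]);uy=np.array([np.sin(y),-np.cos(y),0])
c=eyes.camera('wrist');cv2.imwrite('pics/w3.png',c['img']);P=pts(c);d=P-t;a=d@ux;b=d@uy
k=(P[...,2]>95)&(P[...,2]<108)&(abs(b)<30)&(a>60)&(a<150)
print('knob a,b',np.median(a[k]),np.median(b[k]))
m=(abs(abs(b)-35)<10)&(a>50)&(a<100)&(P[...,2]>67)&(P[...,2]<73);print('plate +y edge a',np.percentile(a[m],99.5))
m=(abs(abs(b)-35)<10)&(a>105)&(a<140)&(P[...,2]>59)&(P[...,2]<65);print('deck +y edge a',np.percentile(a[m],99.5))
m=(abs(b)<8)&(a>50)&(a<84)&(P[...,2]>74)&(P[...,2]<79);print('tongue tip a',a[m].min())
E
```

```text
[ 522.23413219 -107.69447767  211.78189305] [-0.77164126 -0.38895364  0.94546173]
knob a,b 94.3785232697711 -1.8872127829925214
plate +y edge a 85.35030343214856
deck +y edge a 114.99455305048248
tongue tip a 77.27211633325138
```

View pics/w3.png

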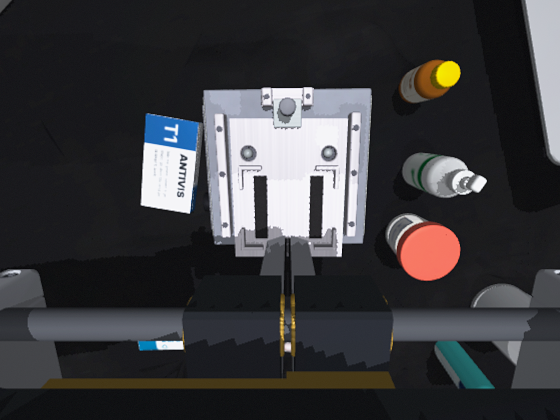

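The knob at (287,107) sits at mixer y ≈ 64 mm, so the latch is fully in. The tongue overlaps the plate by 8–9 mm and the plate is flat on its pins, so I'm handing it in.

```bash
python3 -c "
from cell import ticket
print(ticket.sign_off())"
```

```text
the job is handed in; nothing more can be done
None
```

The carrier plate lies flat on the deck with both pins in its holes, and the latch is fully in over its edge; the job was handed in at about 13 s of the 48 s allowed, with the arm clear and the other things untouched.

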